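Sort sterilised dental ware back into its bay trays

ROBOT

A 6-joint arm with a two-finger parallel gripper is mounted at the origin on the work surface. World frame = base frame: x ahead of the robot, y to its left, z up, the work surface at z = 0. Lengths are in m, angles in rad, forces in N, time in s.
With the tool pointing down it reaches from about 0.425 to 0.95 m from the base axis. Payload 3.5 kg.
Tool frame: the origin (TCP) lies midway between the tips of the shut fingers; the grasp point (between the pads) lies 19 mm behind it (ctrl.pinch_z is the distance from the TCP to the grasp point, in m); z points along the fingers, y is the line along which they close (so a half turn about z gives the same grasp; the last joint's range is limited). The gripper opens to 85 mm and grips with 20 to 120 N. Pads are 22 mm wide; open, the fingers measure 114 mm over their backs; the gripper's body (76 mm by 85 mm) begins 54 mm behind the grasp point. The pads swing forward as they close: fully open they stand 13 mm farther back than shut.
Start: joints at [1.138, 0.286, 1.577, -0, 1.279, -0.15], TCP at [0.188, 0.648, 0.231] pointing down, gripper open.
Joint ranges: [-2.77, 2.77], [-0.9, 2.22], [0.21, 2.48], [-1.53, 4.67], [0.24, 2.81], [-2.84, 2.84]. Speed limits (rad/s): [2.79, 2.79, 3.14, 3.14, 3.14, 3.14].

INTERFACE

Orientations are given as a unit quaternion [x, y, z, w].
In Python, from plant import get_state, viewer, sign_off, ctrl gives the robot as it stands. The module is installed in compiled form; this text tells all that it offers.
- The arm moves only by the shell command python3 -m handwheel 'ROWS' [FORCE]. ROWS is JSON, a list that holds one entry, the list of rows, each a list of 5 numbers: the finger opening in m, from 0 to 0.0854, then the shift along the tool's x, y, z in m, then the turn about the tool's z in degrees. In form: [[[claw, x, y, z, spin], ...]]. A call has 1 to 12 rows; each row shifts and turns the commanded pose from where the row before left it, along the tool's axes as they then stand; what a row does not reach is not made up. A row lasts 1/12 s, in which the tool goes at most 41.7 mm and 7.16 degrees, less where a joint would pass 70% of its speed; a pose out of reach is approached as far as the arm can. A call is refused whole if a number of a shift passes 0.0417 or a number of a turn 7.16, either way. A call with a gripper value outside its range is refused whole. The fingers move at their own pace and stop on an object; FORCE is the grip in N (left out, the last holds). Time passes only in rows, so rows that do not move let the fingers close. It gives the time, the measured TCP pose, the force, the opening and the grip force at its end, in the units of the state.
- get_state(): the state, without advancing time (a new reading comes with each control period).
- viewer.read_camera(name): name is "side" or "top" or "wrist"; returns the picture (480x640x3 uint8, blue, green, red); there is no depth.
- viewer.camera_params(name): a dict with "fov_y" (degrees; the focal length in pixels is half the picture's height over the tangent of half this angle, whatever the lens; pixels are square), "cx", "cy" (the principal point, pixels), "xyz" and "attitude" of the camera in the world; the wrist camera has in their place "hand_eye" (4x4, takes a point from camera to tool coordinates, whose origin is the TCP and whose axes are the flange's). Camera axes: x right, y up, looking along -z (the intrinsics and any distortion apply to the point x, -y, -z); pixel columns grow to the right and rows downward; lengths in m; the calibration is good to about 2 mm. A picture is of the moment at which its call begins: read the wrist's pose just before it. camera_params takes no time and is no camera call.
- sign_off(): hands the job in; it is judged then, once.
Trained networks look in the newest picture that a camera, given by its name, has taken for a name from the list of things; names that differ only in an ending like _2 or _b are one class to them, and where a whole thing is asked for, a point or a joint stands for the part that bears it (a point fixed in the world has none). Each returns a list of dicts, best first, with "confidence" (0 to 1); they miss things now and then, are a little off and sometimes report something else, mostly with a low value. They report only what shows in the picture. A call takes as long as a camera call. They do not tell look-alikes from the thing itself.
- viewer.look_for(camera, name): "extent" ([left, top, width, height] as shares, 0 to 1, of the picture: columns of its width, rows of its height, round what is visible of it).
- viewer.outline_of(camera, name): "mask" (480x640 bool, what is visible of it) and "extent" ([left, top, width, height] as shares, 0 to 1, of the picture: columns of its width, rows of its height, round what is visible of it).
- viewer.pinpoint(camera, name): "xy" ([column, row] as shares, 0 to 1, of the picture: columns of its width, rows of its height: a listed point, or the origin of a listed thing).
The state is a dict: "time": time; "qpos": joint angles; "dq": joint speeds; "joint_efforts": joint torques, N m; "eef_pos": TCP position; "tcp_rot": TCP orientation; "contact_force": force on the tool from outside, world axes, zero at the start; "wrist_torque": the same for the moment, N m; "opening": opening from 0.0 (shut) to 1.0 (fully open); "finger_force": force on a finger pad.
Only numpy, scipy, OpenCV 4.12 (cv2) and the standard library are available. Lean on these libraries where they do the work, as an engineer would, in place of code of your own. Each camera call takes 0.05 s, during which the arm holds its last target. There are 200 camera calls.

TASK

The sterilised things on the counter have to go back into the three bay trays: each tray already holds some of its own kind, so stand the two steel cups in the empty bays of the cup tray, the two bur stands in the empty bays of the bur-stand tray and the jar in the last empty bay of the jar tray. One thing to a bay, upright and flat on the bay's floor, let go and at rest; leave the plastic bottle and the tape roll alone.

Things in the scene. Friction and masses are not known exactly. Their poses are not given: they have to be found in the camera images.
- cup1_mid (a point): Loose open round stainless-steel medicament cup, standing upright, outer diameter 46 mm (49 mm at the rim), 50 mm tall, about 70 g. The two cups are alike. The point is on its axis, half-way up (25 mm above its underside); z up.
- cup2_mid (a point): Loose open round stainless-steel medicament cup, standing upright, outer diameter 46 mm (49 mm at the rim), 50 mm tall, about 70 g. The two cups are alike. The point is on its axis, half-way up (25 mm above its underside); z up.
- burs1_mid (a point): Loose aluminium bur stand, a plain block 32 mm (its x) by 48 mm (its y) by 42 mm tall, with six thin dark burs standing 12 mm out of its top; about 150 g. The two stands are alike. The point is at the block's centre, 21 mm above its underside; z up.
- burs2_mid (a point): Loose aluminium bur stand, a plain block 32 mm (its x) by 48 mm (its y) by 42 mm tall, with six thin dark burs standing 12 mm out of its top; about 150 g. The two stands are alike. The point is at the block's centre, 21 mm above its underside; z up.
- jar1_mid (a point): Loose amber glass jar with a white screw cap, standing upright, body diameter 46 mm up to 40 mm height, cap diameter 42 mm, 58 mm tall in all, about 120 g. The point is on its axis, half-way up (29 mm above its underside); z up.
- cup_tray: Blue plastic tray, fixed to the counter, 78 mm (x) by 226 mm (y); one of three trays that are alike but for their contents. Floor 3 mm thick, low walls 4 mm thick whose tops are 8 mm above the counter. Three square bays in a row along the tray's y axis, each 70 mm inside, their centres at y = -74, 0 and +74 mm. Origin: centre of its underside (on the counter); z up. It holds one steel cup (fixed) in the bay at y = +74 mm; the bays at y = 0 and -74 mm are empty.
- bur_tray: Blue plastic tray, fixed to the counter, 78 mm (x) by 226 mm (y); one of three trays that are alike but for their contents. Floor 3 mm thick, low walls 4 mm thick whose tops are 8 mm above the counter. Three square bays in a row along the tray's y axis, each 70 mm inside, their centres at y = -74, 0 and +74 mm. Origin: centre of its underside (on the counter); z up. It holds one bur stand (fixed) in the middle bay, y = 0; the bays at y = -74 and +74 mm are empty.
- jar_tray: Blue plastic tray, fixed to the counter, 78 mm (x) by 226 mm (y); one of three trays that are alike but for their contents. Floor 3 mm thick, low walls 4 mm thick whose tops are 8 mm above the counter. Three square bays in a row along the tray's y axis, each 70 mm inside, their centres at y = -74, 0 and +74 mm. Origin: centre of its underside (on the counter); z up. It holds two jars (fixed) in the bays at y = 0 and -74 mm; the bay at y = +74 mm is empty.
- spray: Bystander: loose white plastic bottle with grey cap, 48 mm diameter, 75 mm tall, standing beyond the trays. Origin: centre of its underside. To be left alone.
- roll: Bystander: loose brown roll of paper tape, 56 mm outer diameter, 25 mm high, lying flat beyond the trays. Origin: centre of its underside. To be left alone.
Not all that is in view belongs to the job. What is shaped like the part that bears burs1_mid but yellow is not meant. Leave any purple look-alike of the part that bears burs2_mid alone.

How it is judged:
By the outcome, as a careful person would: the job done as asked, in the order asked, and still so for the second after the job is handed in, with the robot touching nothing.
It also fails if it takes over 128 s, if anything falls off the work surface, if the arm or the gripper's body presses on something with over 40 N, if the wrist force passes 120 N, or if a joint passes its speed limit or range.

## Working session

There is one attempt and no reset: what is moved stays moved. The work goes in short steps, Python scripts to look and compute and a shell command to move; the robot and the scene stay as the last step left them, time stands still between calls to the robot, and variables do not carry over. Pictures are saved under pics/ and viewed, at most 14 in all, crops included, and the job is handed in when it is done.

```bash
mkdir -p pics; python3 - <<'E'
from plant import get_state, viewer, ctrl
import cv2
s=get_state(); print(s); print(ctrl.pinch_z)
for c in("top","side","wrist"):
    print(c,viewer.camera_params(c)); 
    cv2.imwrite(f"pics/{c}0.png",viewer.read_camera(c))
E
```

```text
{'time': 0.0, 'qpos': array([ 1.13801142e+00,  2.87173413e-01,  1.57818888e+00,  3.96283919e-05,
        1.27860542e+00, -1.49994271e-01]), 'dq': array([-0.0007479 , -0.00030687, -0.00136092, -0.00073078,  0.0013195 ,
        0.00106496]), 'joint_efforts': array([-3.13155106e-04, -4.05996358e+01, -2.92613804e+01, -1.73306858e-04,
        5.98330764e-03, -1.51523466e-06]), 'eef_pos': array([0.18802752, 0.64759352, 0.22993559]), 'tcp_rot': array([ 1.40930216e-01,  9.90018820e-01, -1.13201824e-03, -3.59324885e-04]), 'contact_force': array([-0.45133105,  0.09669862, -0.68190761]), 'wrist_torque': array([ 0.00625371, -0.01691821,  0.00907966]), 'finger_force': 0.0, 'opening': 1.001369882950472}
0.0187
top {'fov_y': 54.055752780273934, 'cx': 313.2701733077953, 'cy': 243.35766374274692, 'xyz': array([0.42857895, 0.01767769, 1.01119434]), 'attitude': array([ 0.03926897, -0.0362785 , -0.70373443,  0.70844877])}
side {'fov_y': 42.802759733204645, 'cx': 322.53164385446956, 'cy': 238.20357236402856, 'xyz': array([0.42020388, 0.73391997, 0.81753443]), 'attitude': array([-0.02767538,  0.36776187,  0.92732612, -0.06365169])}
wrist {'fov_y': 64.37700560008125, 'cx': 326.9430473421559, 'cy': 237.84894921806819, 'hand_eye': array([[ 3.38063715e-04,  9.54927283e-01,  2.96839635e-01,
         7.66959846e-02],
       [ 9.99999782e-01, -1.54458218e-04, -6.41987296e-04,
        -1.06223781e-03],
       [-5.67201863e-04,  2.96839787e-01, -9.54927128e-01,
        -1.42336560e-01],
       [ 0.00000000e+00,  0.00000000e+00,  0.00000000e+00,
         1.00000000e+00]])}
```

View pics/top0.png

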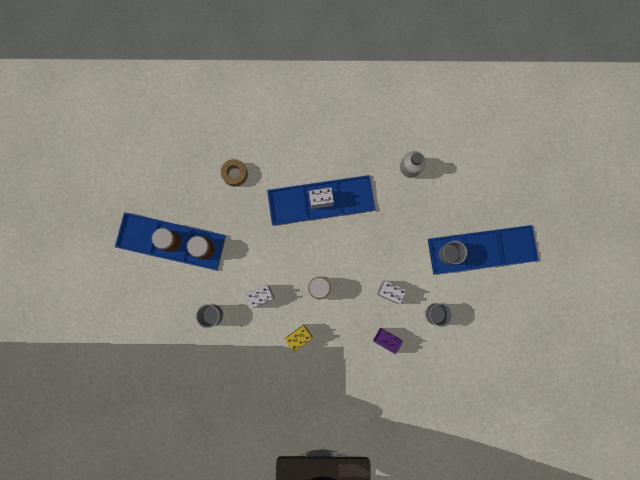

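View pics/side0.png

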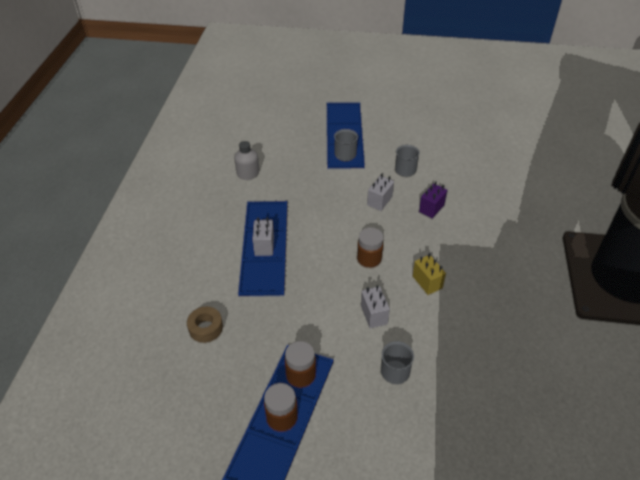

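The top view shows the cups at (209,315) and (438,314), the bur stands at (260,296) and (392,292), and the jar at (319,288). The cup tray is at right (484,250), the bur tray at centre (322,200) and the jar tray at left (171,241). Yellow (298,337) and purple (388,340) are decoys.

```bash
cat > h.py <<'E'
import numpy as np, cv2
from scipy.spatial.transform import Rotation as R
from plant import get_state, viewer, ctrl
def cam(n,s=None):
    p=viewer.camera_params(n)
    f=240/np.tan(np.radians(p["fov_y"])/2)
    if n=="wrist":
        s=s or get_state(); T=np.eye(4); T[:3,:3]=R.from_quat(s["tcp_rot"]).as_matrix(); T[:3,3]=s["eef_pos"]
        M=T@p["hand_eye"]; return f,p["cx"],p["cy"],M[:3,3],M[:3,:3]
    return f,p["cx"],p["cy"],p["xyz"],R.from_quat(p["attitude"]).as_matrix()
def back(c,px,z):
    "pixels (N,2) -> world points on plane z"
    f,cx,cy,o,A=c; px=np.atleast_2d(px).astype(float)
    d=np.c_[(px[:,0]-cx)/f,-(px[:,1]-cy)/f,-np.ones(len(px))]@A.T
    return o+d*((z-o[2])/d[:,2])[:,None]
def proj(c,P):
    f,cx,cy,o,A=c; q=(np.atleast_2d(P)-o)@A
    return np.c_[cx-f*q[:,0]/q[:,2],cy+f*q[:,1]/q[:,2]]
def tooldelta(P,s=None):
    "world displacement -> tool axes"
    s=s or get_state(); return R.from_quat(s["tcp_rot"]).inv().apply(np.asarray(P)-s["eef_pos"])
E
python3 - <<'E'
from h import *
np.set_printoptions(precision=4,suppress=True)
for n in("top","side"):
    im=viewer.read_camera(n); c=cam(n)
    for name,z in(("cup1_mid",.025),("burs1_mid",.021),("jar1_mid",.029),("spray",0),("roll",0)):
        for d in viewer.pinpoint(n,name): 
            px=np.array(d["xy"])*[640,480]; print(n,name,round(d["confidence"],2),px.round(),back(c,px,z)[0][:2])
    hsv=cv2.cvtColor(im,cv2.COLOR_BGR2HSV)
    m=((hsv[...,0]>105)&(hsv[...,0]<125)&(hsv[...,1]>150)&(hsv[...,2]>40)).astype(np.uint8)
    m=cv2.morphologyEx(m,cv2.MORPH_CLOSE,np.ones((3,3)))
    for k in cv2.findContours(m,0,2)[0]:
        if cv2.contourArea(k)<1500: continue
        w=back(c,k[:,0].astype(float),.006)[:,:2]
        r=cv2.minAreaRect((w*1000).astype(np.float32)); print(n,"tray",np.round(r[0],1),np.round(r[1],1),round(r[2],1))
E
```

```text
top cup1_mid 0.97 [433. 312.] [ 0.3934 -0.2265]
top burs1_mid 0.98 [294. 339.] [0.3359 0.0618]
top burs1_mid 0.85 [265. 295.] [0.4244 0.122 ]
top jar1_mid 0.91 [318. 284.] [0.4486 0.0109]
top spray 0.89 [409. 171.] [ 0.6973 -0.1864]
top spray 0.65 [392. 292.] [ 0.4328 -0.1474]
top roll 0.6 [235. 175.] [0.688  0.1961]
top tray [ 526.1 -340.6] [ 76.3 226.2] 7.9
top tray [540.5 331.4] [225.5  75.9] 77.6
top tray [632.1   6.9] [ 77.3 224. ] 8.8
side cup1_mid 0.83 [407. 161.] [ 0.3874 -0.24  ]
side cup1_mid 0.37 [343. 132.] [ 0.5263 -0.317 ]
side burs1_mid 0.98 [376. 311.] [0.4197 0.1397]
side burs1_mid 0.65 [430. 271.] [0.3366 0.0437]
side jar1_mid 0.87 [372. 246.] [0.4374 0.006 ]
side spray 0.62 [244. 175.] [ 0.7127 -0.1818]
side roll 0.78 [206. 329.] [0.6894 0.1952]
side roll 0.74 [265. 246.] [0.6319 0.0055]
side tray [539.4 329.9] [222.7  75.7] 77.7
side tray [631.9   8. ] [ 74.2 225.5] 8.9
side tray [ 525.4 -338.9] [ 72.1 219.8] 7.6
side tray [ 204.5 -917.4] [434.7 242. ] 0.7
```

```bash
python3 -m handwheel '[[[0.0854,-0.0255,-0.0282,0,0],[0.0854,-0.0255,-0.0282,0,0],[0.0854,-0.0255,-0.0282,0,0],[0.0854,-0.0255,-0.0282,0,0],[0.0854,-0.0255,-0.0282,0,0],[0.0854,-0.0255,-0.0282,0,0],[0.0854,-0.0255,-0.0282,0,0],[0.0854,-0.0255,-0.0282,0,0],[0.0854,-0.0255,-0.0282,0,0],[0.0854,-0.0255,-0.0282,0,0],[0.0854,-0.0255,-0.0282,0,0],[0.0854,-0.0255,-0.0282,0,0]]]' 60
python3 -m handwheel '[[[0.0854,0,0,0.005,6.59],[0.0854,0,0,0.005,6.59],[0.0854,0,0,0.005,6.59],[0.0854,0,0,0.005,6.59],[0.0854,0,0,0.005,6.59],[0.0854,0,0,0.005,6.59],[0.0854,0,0,0.005,6.59],[0.0854,0,0,0.005,6.59],[0.0854,0,0,0.005,6.59],[0.0854,0,0,0.005,6.59],[0.0854,0,0,0,0],[0.0854,0,0,0,0]]]'
cat > look.py <<'E'
import sys
from h import *
np.set_printoptions(precision=4,suppress=True)
# usage: look.py name zmid picname [cams]
name,z,pic=sys.argv[1],float(sys.argv[2]),sys.argv[3]
s=get_state(); im=viewer.read_camera("wrist"); c=cam("wrist",s)
Rm=R.from_quat(s["tcp_rot"]).as_matrix(); print("tcp",s["eef_pos"],"yaw_y",np.degrees(np.arctan2(Rm[1,1],Rm[0,1])),"tilt z",Rm[2],"q",s["qpos"])
for d in viewer.pinpoint("wrist",name):
    px=np.array(d["xy"])*[640,480]; w=back(c,px,z)[0]; t=tooldelta(w,s); print("pin",round(d["confidence"],2),px.round(),w,"tool",t)
for d in viewer.outline_of("wrist",name):
    m=d["mask"].astype(np.uint8); k=max(cv2.findContours(m,0,2)[0],key=cv2.contourArea)
    print("mask",round(d["confidence"],2),np.round(np.array(d["extent"])*[640,480,640,480]))
cv2.imwrite("pics/"+pic+".png",im)
E
python3 look.py cup2_mid 0.025 w1
```

```text
time: 1.75
eef_pos: [0.3881, 0.2362, 0.2318]
tcp_rot: [0.141, 0.99, 0.0, 0.001]
contact_force: [1.0, 0.3, 0.7]
opening: 1.002
finger_force: 0.0
time: 2.75
eef_pos: [0.3876, 0.2378, 0.1813]
tcp_rot: [0.656, 0.755, -0.0, -0.0]
contact_force: [-0.2, -0.9, -0.1]
opening: 1.001
finger_force: 0.0
tcp [0.3876 0.2378 0.1813] yaw_y 8.063659688150011 tilt z [-0.0001 -0.0002 -1.    ] q [ 0.3265 -0.167   2.1466 -0.      1.1622  0.1858]
pin 0.77 [324. 220.] [0.3844 0.2349 0.025 ] tool [-0.0024 -0.0036  0.1563]
pin 0.61 [520. 449.] [0.6085 0.0309 0.025 ] tool [-0.2358  0.1897  0.1563]
```

View pics/w1.png

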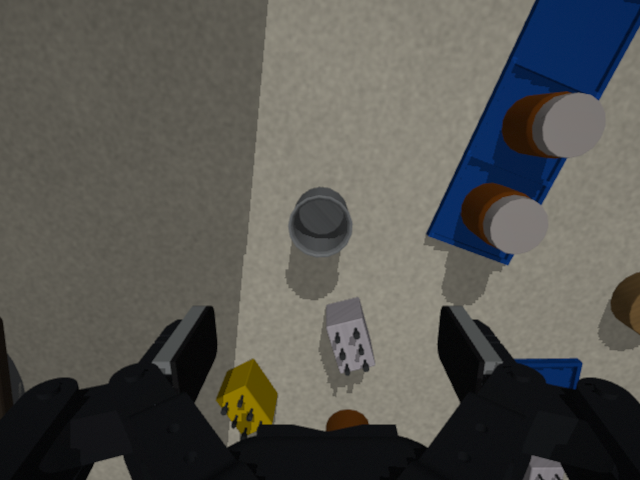

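Cup 2 is at about (321,220) as expected, between the open fingers with a clear path down. I'll descend and grip it.

```bash
python3 -m handwheel '[[[0.0854,-0.0025,-0.0045,0.03,0],[0.0854,0,0,0.036,0],[0.0854,0,0,0.036,0],[0.0854,0,0,0.036,0],[0.0854,0,0,0.025,0],[0.0854,0,0,0.01,0],[0.0854,0,0,0,0],[0.0854,0,0,0,0],[0.03,0,0,0,0],[0.03,0,0,0,0],[0.03,0,0,0,0],[0.03,0,0,0,0]]]' 40
python3 -m handwheel '[[[0.03,0,0,0,0],[0.03,0,0,0,0],[0.03,0,0,0,0],[0.03,0,0,-0.02,0],[0.03,0,0,-0.03,0],[0.03,0,0,-0.03,0],[0.03,0,0,-0.03,0],[0.03,0,0,-0.03,0],[0.03,0,0,0,0]]]' 40
```

```text
time: 3.9
eef_pos: [0.3847, 0.2352, 0.0102]
tcp_rot: [0.657, 0.754, 0.001, 0.001]
contact_force: [-1.9, -1.0, 6.2]
opening: 0.559
finger_force: 40.1
time: 4.65
eef_pos: [0.3878, 0.2363, 0.1559]
tcp_rot: [0.657, 0.754, 0.006, 0.004]
contact_force: [0.9, 1.0, -0.1]
opening: 0.561
finger_force: 41.5
```

```bash
python3 -m handwheel '[[[0.03,-0.0352,0.0083,0,0],[0.03,-0.0352,0.0083,0,0],[0.03,-0.0352,0.0083,0,0],[0.03,-0.0352,0.0083,0,0],[0.03,-0.0352,0.0083,0,0],[0.03,-0.0352,0.0083,0,0],[0.03,-0.0352,0.0083,0,0]]]'
python3 -m handwheel '[[[0.03,-0.0379,0,0,0],[0.03,-0.0379,0,0,0],[0.03,-0.0379,0,0,0],[0.03,-0.0379,0,0,0],[0.03,-0.0379,0,0,0],[0.03,-0.0379,0,0,0],[0.03,-0.0379,0,0,0],[0.03,-0.0379,0,0,0],[0.03,-0.0379,0,0,0],[0.03,-0.0379,0,0,0],[0.03,-0.0379,0,0,0],[0.03,0,0,0,0]]]'
cat > to.py <<'E'
import sys
from h import *
np.set_printoptions(precision=4,suppress=True)
s=get_state(); Rm=R.from_quat(s["tcp_rot"]).as_matrix()
print("t",s["time"],"tcp",s["eef_pos"],"yaw_y",np.degrees(np.arctan2(Rm[1,1],Rm[0,1])),"zaxis",Rm[:,2],"tool delta",tooldelta([float(a) for a in sys.argv[1:4]],s),"F",s["contact_force"],s["opening"])
E
python3 to.py .536 -.413 .0145
```

```text
time: 5.23
eef_pos: [0.4751, -0.003, 0.1483]
tcp_rot: [0.657, 0.754, 0.0, 0.0]
contact_force: [-0.1, 1.2, -1.3]
opening: 0.56
finger_force: 41.5
time: 6.23
eef_pos: [0.5318, -0.4209, 0.1479]
tcp_rot: [0.658, 0.753, -0.001, 0.002]
contact_force: [-1.2, 1.4, -1.4]
opening: 0.566
finger_force: 41.5
t 6.2333 tcp [ 0.5318 -0.4209  0.1479] yaw_y 7.634751689114769 zaxis [ 0.0011 -0.004  -1.    ] tool delta [0.0078 0.0051 0.1334] F [-1.2299  1.3577 -1.425 ] 0.5657261872926909
```

```bash
python3 -m handwheel '[[[0.03,0,0,0.03,0],[0.03,0,0,0.04,0],[0.03,0,0,0.03,0],[0.03,0,0,0.02,0],[0.03,0,0,0.01,0],[0.03,0,0,0.004,0],[0.03,0,0,0.0023,0],[0.03,0,0,0,0],[0.03,0,0,0,0]]]'
python3 to.py .536 -.413 .012
python3 -m handwheel '[[[0.06,0,0,0,0],[0.0854,0,0,0,0],[0.0854,0,0,0,0],[0.0854,0,0,0,0],[0.0854,0,0,0,0],[0.0854,0,0,-0.02,0],[0.0854,0,0,-0.04,0],[0.0854,0,0,-0.04,0],[0.0854,0,0,-0.04,0],[0.0854,0,0,-0.03,0],[0.0854,0,0,0,0],[0.0854,0,0,0,0]]]'
python3 look.py cup1_mid 0.028 w2; python3 to.py .392 -.236 .18
```

```text
time: 6.98
eef_pos: [0.5331, -0.4147, 0.0134]
tcp_rot: [0.657, 0.754, -0.0, 0.001]
contact_force: [-0.1, -0.2, -0.7]
opening: 0.558
finger_force: 41.2
t 6.9833 tcp [ 0.5331 -0.4147  0.0134] yaw_y 7.907466377885519 zaxis [ 0.0019 -0.0019 -1.    ] tool delta [0.0013 0.0032 0.0014] F [-0.1259 -0.1878 -0.6927] 0.5580097305537692
time: 7.98
eef_pos: [0.5336, -0.4155, 0.1859]
tcp_rot: [0.657, 0.754, -0.0, 0.003]
contact_force: [0.1, -0.6, 0.0]
opening: 1.002
finger_force: 0.0
tcp [ 0.5336 -0.4155  0.1859] yaw_y 7.899961933785483 tilt z [-0.0055  0.004  -1.    ] q [-0.8114  0.3223  1.6168  0.      1.1957 -0.9493]
mask 0.7 [277.   0. 106. 250.]
t 8.1333 tcp [ 0.5315 -0.4134  0.1798] yaw_y 7.897600695894185 zaxis [-0.0025  0.0027 -1.    ] tool delta [ 0.1949 -0.1138  0.0006] F [-0.2038  0.4971  0.3595] 0.997356657921815
```

View pics/w2.png

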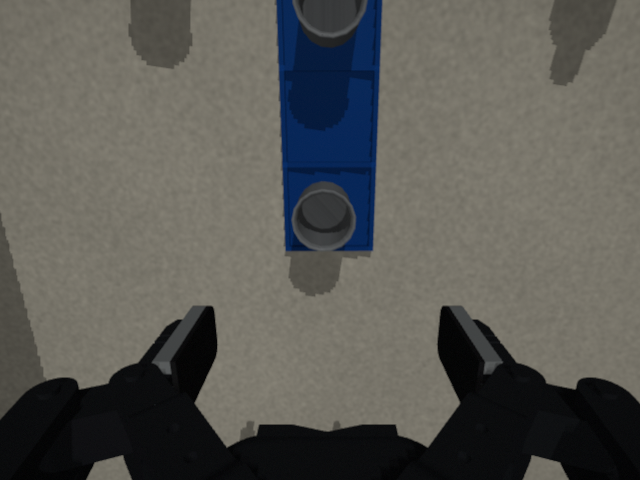

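Cup 2 stands upright inside the end bay (base near (325,205), bay columns 286–372). Next is cup 1.

```bash
python3 -m handwheel '[[[0.0854,0.0325,-0.019,0,0],[0.0854,0.0325,-0.019,0,0],[0.0854,0.0325,-0.019,0,0],[0.0854,0.0325,-0.019,0,0],[0.0854,0.0325,-0.019,0,0],[0.0854,0.0325,-0.019,0,0],[0.0854,0,0,0,0],[0.0854,0,0,0,0],[0.0854,0,0,0,0]]]'
python3 look.py cup1_mid 0.025 w3
```

```text
time: 8.88
eef_pos: [0.3926, -0.2369, 0.1813]
tcp_rot: [0.657, 0.754, -0.0, -0.0]
contact_force: [-0.1, 0.2, 0.0]
opening: 1.002
finger_force: 0.0
tcp [ 0.3926 -0.2369  0.1813] yaw_y 7.901771050479522 tilt z [ 0.0005 -0.0005 -1.    ] q [-0.7647 -0.1572  2.1382 -0.0001  1.1613 -0.9025]
pin 0.88 [321. 216.] [ 0.3868 -0.2368  0.025 ] tool [ 0.0008 -0.0056  0.1563]
mask 0.74 [291. 186.  63.  73.]
mask 0.29 [420. 381.  40.  66.]
mask 0.27 [622.   0.  16.  95.]
```

View pics/w3.png

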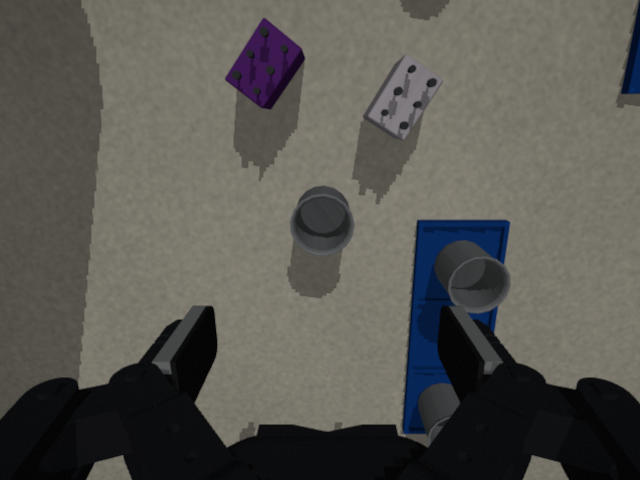

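Cup 1 is at (322,220), with a clear descent. Pick it and put it in the middle bay.

```bash
python3 -m handwheel '[[[0.0854,-0.0015,-0.005,0.03,0],[0.0854,0,0,0.036,0],[0.0854,0,0,0.036,0],[0.0854,0,0,0.036,0],[0.0854,0,0,0.025,0],[0.0854,0,0,0.01,0],[0.0854,0,0,0,0],[0.0854,0,0,0,0],[0.03,0,0,0,0],[0.03,0,0,0,0],[0.03,0,0,0,0],[0.03,0,0,0,0]]]' 40
python3 -m handwheel '[[[0.03,0,0,0,0],[0.03,0,0,0,0],[0.03,0,0,0,0],[0.03,0,0,-0.02,0],[0.03,0,0,-0.04,0],[0.03,0,0,-0.04,0],[0.03,0,0,-0.01,0],[0.03,0,0,0,0]]]' 40
python3 -m handwheel '[[[0.03,-0.02,0.0205,0,0],[0.03,-0.02,0.0205,0,0],[0.03,-0.02,0.0205,0,0],[0.03,-0.02,0.0205,0,0],[0.03,-0.02,0.0205,0,0],[0.03,-0.02,0.0205,0,0],[0.03,0,0,0,0],[0.03,0,0,0,0],[0.03,0,0,0,0]]]' 40
python3 to.py .526 -.340 .012
```

```text
time: 10.03
eef_pos: [0.389, -0.2401, 0.0112]
tcp_rot: [0.657, 0.754, -0.0, 0.002]
contact_force: [-0.5, 1.5, 5.2]
opening: 0.562
finger_force: 40.4
time: 10.7
eef_pos: [0.3903, -0.2413, 0.1241]
tcp_rot: [0.657, 0.754, -0.0, 0.005]
contact_force: [0.2, 0.1, -0.4]
opening: 0.563
finger_force: 41.4
time: 11.45
eef_pos: [0.5248, -0.3397, 0.1168]
tcp_rot: [0.657, 0.754, 0.0, -0.002]
contact_force: [0.0, 0.6, -0.3]
opening: 0.563
finger_force: 41.5
t 11.45 tcp [ 0.5248 -0.3397  0.1168] yaw_y 7.900075005219971 zaxis [-0.0032  0.0029 -1.    ] tool delta [-0.0008  0.0014  0.1048] F [ 0.0392  0.6036 -0.2833] 0.562807007453861
```

```bash
python3 -m handwheel '[[[0.03,0,0.001,0.03,0],[0.03,0,0,0.035,0],[0.03,0,0,0.025,0],[0.03,0,0,0.01,0],[0.03,0,0,0.004,0],[0.03,0,0,0.0023,0],[0.03,0,0,0,0],[0.03,0,0,0,0],[0.06,0,0,0,0],[0.0854,0,0,0,0],[0.0854,0,0,0,0],[0.0854,0,0,0,0]]]'
python3 -m handwheel '[[[0.0854,0,0,0,0],[0.0854,0,0,-0.02,0],[0.0854,0,0,-0.04,0],[0.0854,0,0,-0.04,0],[0.0854,0,0,-0.04,0],[0.0854,0,0,-0.03,0],[0.0854,0.0345,-0.012,0,0],[0.0854,0.0345,-0.012,0,0],[0.0854,0.0345,-0.012,0,0],[0.0854,0.0345,-0.012,0,0],[0.0854,0.0345,-0.012,0,0],[0.0854,0.0345,-0.012,0,0]]]'
python3 -m handwheel '[[[0.0854,0,0,0,0],[0.0854,0,0,0,0],[0.0854,0,0,0,0]]]'
python3 look.py burs2_mid 0.021 w4
python3 - <<'E'
from h import *
cv2.imwrite("pics/top1.png",viewer.read_camera("top"))
E
```

```text
time: 12.45
eef_pos: [0.5272, -0.3408, 0.0127]
tcp_rot: [0.657, 0.754, 0.0, 0.0]
contact_force: [0.0, 0.1, -0.9]
opening: 1.001
finger_force: 0.0
time: 13.45
eef_pos: [0.4264, -0.1442, 0.1825]
tcp_rot: [0.657, 0.754, 0.0, -0.0]
contact_force: [0.3, 0.6, 0.6]
opening: 1.001
finger_force: 0.0
time: 13.7
eef_pos: [0.4279, -0.146, 0.1833]
tcp_rot: [0.657, 0.754, 0.0, 0.001]
contact_force: [0.6, 0.4, 0.2]
opening: 1.003
finger_force: 0.0
tcp [ 0.4279 -0.146   0.1833] yaw_y 7.918309190407538 tilt z [-0.0013  0.0013 -1.    ] q [-0.5538 -0.1772  2.1516 -0.0002  1.1653 -0.6919]
pin 0.9 [334. 211.] [ 0.4325 -0.1422  0.021 ] tool [0.0034 0.0048 0.1623]
pin 0.74 [214. 182.] [ 0.3333 -0.1316  0.021 ] tool [ 0.0276 -0.0919  0.1621]
pin 0.19 [613.  56.] [0.6169 0.0006 0.021 ] tool [0.1194 0.2072 0.1624]
mask 0.97 [174. 142.  71.  82.]
mask 0.69 [301. 172.  69.  80.]
```

View pics/w4.png

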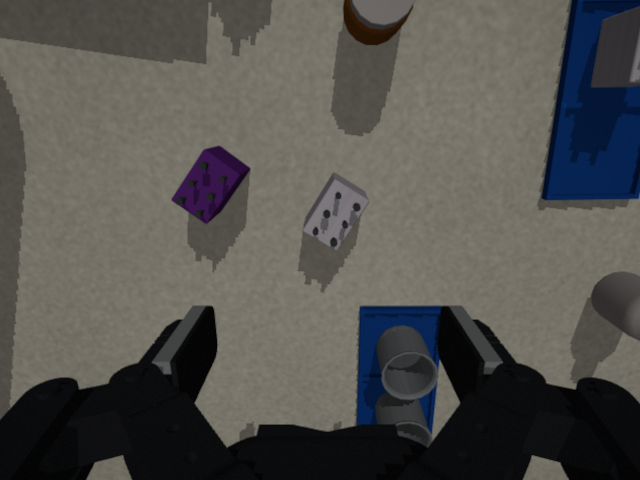

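Stand 2 is at (335,212), tilted relative to the tool, and purple is at (212,185). I'll fit its yaw to the mask.

```bash
cat > fit.py <<'E'
import sys
from h import *
from scipy.optimize import minimize
np.set_printoptions(precision=4,suppress=True)
# usage: fit.py x0 y0 : fits the bur block nearest to x0,y0, in the wrist picture
p0=np.array([float(a) for a in sys.argv[1:3]])
s=get_state(); im=viewer.read_camera("wrist"); c=cam("wrist",s)
best=None
for d in viewer.outline_of("wrist","burs2_mid"):
    e=np.array(d["extent"])*[640,480,640,480]; w=back(c,[e[:2]+e[2:]/2],.021)[0][:2]
    if best is None or np.linalg.norm(w-p0)<best[0]: best=(np.linalg.norm(w-p0),d,w)
print("found off by",best[0],"conf",best[1]["confidence"])
m=cv2.morphologyEx(best[1]["mask"].astype(np.uint8),cv2.MORPH_OPEN,np.ones((5,5)))
B=np.array([[a*.016,b*.024,z] for a in(-1,1) for b in(-1,1) for z in(0,.042)])
def cost(p):
    k=np.array([np.cos(p[2]),np.sin(p[2])]); Q=B.copy(); Q[:,0]=p[0]+B[:,0]*k[0]-B[:,1]*k[1]; Q[:,1]=p[1]+B[:,0]*k[1]+B[:,1]*k[0]
    h=cv2.convexHull(proj(c,Q).astype(np.float32)); n=np.zeros((480,640),np.uint8); cv2.fillConvexPoly(n,np.round(h*16).astype(np.int32),1,shift=4)
    return 1-(n&m).sum()/(n|m).sum()
rs=[minimize(cost,[*best[2],a],method="Nelder-Mead",options=dict(initial_simplex=[[*best[2],a],[best[2][0]+.008,best[2][1],a],[best[2][0],best[2][1]+.008,a],[*best[2],a+.3]])) for a in np.arange(0,np.pi,.4)]
r=min(rs,key=lambda r:r.fun); Rm=R.from_quat(s["tcp_rot"]).as_matrix(); yy=np.degrees(np.arctan2(Rm[1,1],Rm[0,1]))
yaw=np.degrees(r.x[2]); print("IoU",1-r.fun,"xy",r.x[:2],"block x yaw",yaw,"tool y yaw",yy,"spin to align",((yy-yaw)+90)%180-90,"tool delta",tooldelta([*r.x[:2],.0],s))
E
python3 fit.py .4325 -.1422
```

```text
found off by 0.0014207630759521695 conf 0.7
IoU 0.9672867222578576 xy [ 0.4321 -0.1403] block x yaw -24.096553679430226 tool y yaw 7.829013815417332 spin to align 31.925567494847556 tool delta [0.0058 0.0049 0.1829]
```

```bash
python3 -m handwheel '[[[0.06,0.005,0.0048,0.0,0],[0.06,0,0,0.03,6.39],[0.06,0,0,0.03,6.39],[0.06,0,0,0.03,6.39],[0.06,0,0,0.02,6.39],[0.06,0,0,0.01,6.39],[0.06,0,0,0.02,0],[0.06,0,0,0.02,0],[0.06,0,0,0.01,0],[0.06,0,0,0.004,0],[0.06,0,0,0,0],[0.06,0,0,0,0]]]' 60
python3 to.py .432 -.141 .008
python3 -m handwheel '[[[0.02,0,0,0,0],[0.02,0,0,0,0],[0.02,0,0,0,0],[0.02,0,0,0,0],[0.02,0,0,0,0],[0.02,0,0,0,0],[0.02,0,0,0,0],[0.02,0,0,-0.02,0],[0.02,0,0,-0.03,0],[0.02,0,0,-0.03,0],[0.02,0,0,-0.03,0],[0.02,0,0,0,0]]]' 60
python3 -m handwheel '[[[0.02,0,0,0,-6.57],[0.02,0,0,0,-6.57],[0.02,0,0,0,-6.57],[0.02,0,0,0,-6.57],[0.02,0,0,0,-6.57],[0.02,0,0,0,0],[0.02,0,0,0,0]]]' 60
python3 to.py .6433 -.0656 .012
```

```text
time: 15.0
eef_pos: [0.4321, -0.1403, 0.0093]
tcp_rot: [0.839, 0.544, 0.0, 0.0]
contact_force: [0.3, -0.3, -0.3]
opening: 0.705
finger_force: 0.0
t 15.0 tcp [ 0.4321 -0.1403  0.0093] yaw_y -24.051266006164802 zaxis [ 0.0008 -0.0004 -1.    ] tool delta [-0.0007  0.0002  0.0013] F [ 0.2946 -0.3452 -0.3174] 0.7048792943135652
time: 16.0
eef_pos: [0.4347, -0.1419, 0.1246]
tcp_rot: [0.839, 0.544, 0.002, 0.005]
contact_force: [2.0, -1.0, -0.6]
opening: 0.371
finger_force: 60.0
time: 16.58
eef_pos: [0.4306, -0.1395, 0.1175]
tcp_rot: [0.652, 0.758, -0.0, -0.001]
contact_force: [0.7, 0.2, -1.5]
opening: 0.364
finger_force: 59.8
t 16.5833 tcp [ 0.4306 -0.1395  0.1175] yaw_y 8.624842694774943 zaxis [-0.0019  0.0012 -1.    ] tool delta [0.0411 0.2215 0.1052] F [ 0.6791  0.2498 -1.5278] 0.3640194031055206
```

```bash
python3 -m handwheel '[[[0.02,0.006,0.0315,0,0],[0.02,0.006,0.0315,0,0],[0.02,0.006,0.0315,0,0],[0.02,0.006,0.0315,0,0],[0.02,0.006,0.0315,0,0],[0.02,0.006,0.0315,0,0],[0.02,0.006,0.0315,0,0],[0.02,0,0,0,0],[0.02,0,0,0,0],[0.02,0,0,0,0]]]' 60
python3 to.py .6433 -.0656 .012
python3 -m handwheel '[[[0.02,0,0,0.03,0],[0.02,0,0,0.035,0],[0.02,0,0,0.025,0],[0.02,0,0,0.01,0],[0.02,0,0,0.0035,0],[0.02,0,0,0.0025,0],[0.02,0,0,0,0],[0.02,0,0,0,0]]]' 60
python3 to.py .6433 -.0656 .012
```

```text
time: 17.42
eef_pos: [0.6419, -0.0647, 0.1174]
tcp_rot: [0.651, 0.759, -0.001, -0.001]
contact_force: [0.3, 0.6, -1.4]
opening: 0.365
finger_force: 60.3
t 17.4167 tcp [ 0.6419 -0.0647  0.1174] yaw_y 8.733119684872985 zaxis [-0.0027  0.0004 -1.    ] tool delta [-0.0012  0.0016  0.1054] F [ 0.2876  0.6319 -1.3968] 0.36521348058627223
time: 18.08
eef_pos: [0.6438, -0.0652, 0.0143]
tcp_rot: [0.651, 0.759, 0.001, 0.001]
contact_force: [0.6, -0.0, -0.8]
opening: 0.367
finger_force: 60.4
t 18.0833 tcp [ 0.6438 -0.0652  0.0143] yaw_y 8.771127437191014 zaxis [ 0.0025 -0.0007 -1.    ] tool delta [-0.0003 -0.0006  0.0023] F [ 0.6089 -0.0383 -0.7717] 0.3669995482817377
```

```bash
python3 -m handwheel '[[[0.02,0,0,0.001,0],[0.02,0,0,0,0],[0.02,0,0,0,0],[0.06,0,0,0,0],[0.06,0,0,0,0],[0.06,0,0,0,0],[0.06,0,0,0,0],[0.06,0,0,-0.02,0],[0.06,0,0,-0.04,0],[0.06,0,0,-0.04,0],[0.06,0,0,-0.04,0],[0.06,0,0,-0.03,0]]]' 60
python3 -m handwheel '[[[0.0854,0.0284,-0.0236,0,0],[0.0854,0.0284,-0.0236,0,0],[0.0854,0.0284,-0.0236,0,0],[0.0854,0.0284,-0.0236,0,0],[0.0854,0.0284,-0.0236,0,0],[0.0854,0.0284,-0.0236,0,0],[0.0854,0.0284,-0.0236,0,0],[0.0854,0.0284,-0.0236,0,0],[0.0854,0,0,0,0],[0.0854,0,0,0,0],[0.0854,0,0,0,0]]]'
python3 look.py burs1_mid 0.021 w5; python3 fit.py .422 .13
python3 - <<'E'
from h import *
cv2.imwrite("pics/top2.png",viewer.read_camera("top"))
E
```

```text
time: 19.08
eef_pos: [0.6439, -0.065, 0.1857]
tcp_rot: [0.651, 0.759, 0.001, 0.002]
contact_force: [0.1, -0.0, 1.0]
opening: 0.699
finger_force: 0.0
time: 20.0
eef_pos: [0.422, 0.1308, 0.1821]
tcp_rot: [0.651, 0.759, 0.0, 0.001]
contact_force: [0.1, -1.1, 0.1]
opening: 1.001
finger_force: 0.0
tcp [0.422  0.1308 0.1821] yaw_y 8.831371925031917 tilt z [-0.0004  0.0013 -1.    ] q [ 0.0704 -0.2022  2.1748 -0.0004  1.1677 -0.0836]
pin 0.97 [327. 217.] [0.4214 0.1299 0.021 ] tool [-0.0007 -0.001   0.1611]
pin 0.64 [219. 285.] [0.3382 0.055  0.021 ] tool [-0.062  -0.0947  0.161 ]
mask 0.8 [302. 181.  52.  70.]
mask 0.71 [178. 248.  72.  79.]
mask 0.4 [412.   3. 161. 136.]
found off by 0.24146289215238279 conf 0.77
IoU 0.12941176470588234 xy [ 0.3455 -0.1357] block x yaw 170.78182805091066 tool y yaw 8.716610912686834 spin to align 17.93478286177617 tool delta [-0.2511 -0.1165  0.182 ]
```

View pics/w5.png

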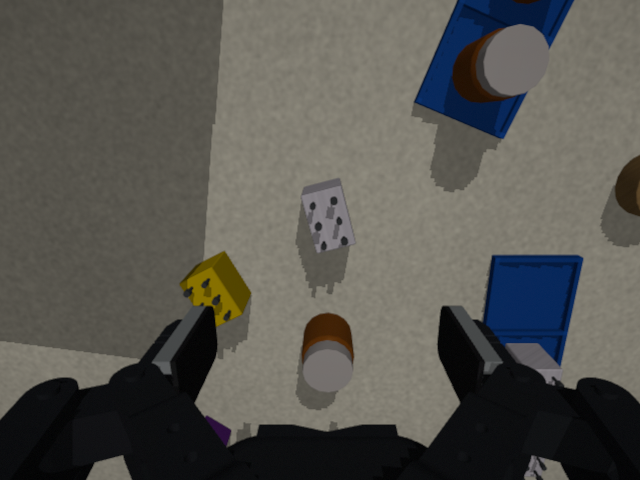

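View pics/top2.png

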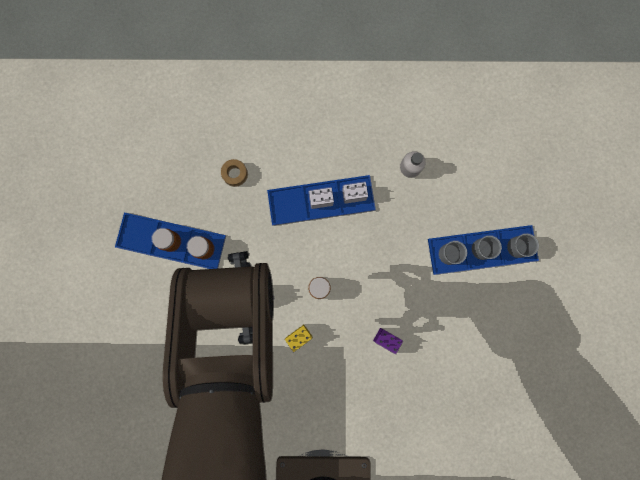

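Cups fill the tray, stand 2 is in its bay, and stand 1 shows at (327,215). The detector missed it in that fit, so I'll rerun.

```bash
python3 fit.py .422 .13
```

```text
found off by 0.24297213385481606 conf 0.65
IoU 0.13323500491642082 xy [ 0.3442 -0.1357] block x yaw 168.49721231195232 tool y yaw 8.713656023820125 spin to align 20.21644371186781 tool delta [-0.251  -0.1173  0.1817]
```

```bash
sed -i 's/burs2_mid/burs1_mid/' fit.py; python3 fit.py .422 .13
```

```text
found off by 0.0008596483714917116 conf 0.62
IoU 0.9603333333333334 xy [0.4211 0.1327] block x yaw 22.840839414422973 tool y yaw 8.739904165972685 spin to align -14.100935248450284 tool delta [ 0.0024 -0.0005  0.1816]
```

```bash
python3 -m handwheel '[[[0.06,0.001,-0.0005,0.0,0],[0.06,0,0,0.03,-7.05],[0.06,0,0,0.03,-7.05],[0.06,0,0,0.035,0],[0.06,0,0,0.035,0],[0.06,0,0,0.025,0],[0.06,0,0,0.012,0],[0.06,0,0,0.0065,0],[0.06,0,0,0,0],[0.06,0,0,0,0]]]' 60
python3 to.py .421 .1318 .008
python3 -m handwheel '[[[0.02,0,0,0,0],[0.02,0,0,0,0],[0.02,0,0,0,0],[0.02,0,0,0,0],[0.02,0,0,0,0],[0.02,0,0,0,0],[0.02,0,0,0,0],[0.02,0,0,-0.02,0],[0.02,0,0,-0.03,0],[0.02,0,0,-0.03,0],[0.02,0,0,-0.03,0],[0.02,0,0,0,0]]]' 60
python3 -m handwheel '[[[0.02,0,0,0,7.05],[0.02,0,0,0,7.05],[0.02,-0.0135,0.0316,0,0],[0.02,-0.0135,0.0316,0,0],[0.02,-0.0135,0.0316,0,0],[0.02,-0.0135,0.0316,0,0],[0.02,-0.0135,0.0316,0,0],[0.02,-0.0135,0.0316,0,0],[0.02,0,0,0,0],[0.02,0,0,0,0],[0.02,0,0,0,0]]]' 60
python3 to.py .6207 .0806 .012
```

```text
time: 21.33
eef_pos: [0.4216, 0.1318, 0.0087]
tcp_rot: [0.553, 0.833, 0.0, 0.0]
contact_force: [0.5, -0.2, 0.5]
opening: 0.7
finger_force: 0.0
t 21.3333 tcp [0.4216 0.1318 0.0087] yaw_y 22.9013148880039 zaxis [ 0.0008  0.     -1.    ] tool delta [ 0.0002 -0.0005  0.0007] F [ 0.4937 -0.1882  0.497 ] 0.7003832267519668
time: 22.33
eef_pos: [0.4248, 0.1321, 0.1243]
tcp_rot: [0.553, 0.833, 0.004, 0.005]
contact_force: [1.9, -0.1, -1.3]
opening: 0.364
finger_force: 60.2
time: 23.25
eef_pos: [0.6191, 0.0808, 0.1162]
tcp_rot: [0.651, 0.759, -0.001, -0.002]
contact_force: [-0.0, -1.0, -1.5]
opening: 0.365
finger_force: 60.4
t 23.25 tcp [0.6191 0.0808 0.1162] yaw_y 8.78894266811647 zaxis [-0.004   0.0002 -1.    ] tool delta [-0.0005  0.0019  0.1042] F [-0.0052 -0.9758 -1.4506] 0.3647602241334461
```

```bash
python3 -m handwheel '[[[0.02,0,0.001,0.03,0],[0.02,0,0,0.035,0],[0.02,0,0,0.025,0],[0.02,0,0,0.01,0],[0.02,0,0,0.0035,0],[0.02,0,0,0.003,0],[0.02,0,0,0,0],[0.02,0,0,0,0],[0.02,0,0,0,0]]]' 60
python3 to.py .6207 .0806 .012
python3 -m handwheel '[[[0.06,0,0,0,0],[0.06,0,0,0,0],[0.06,0,0,0,0],[0.06,0,0,0,0],[0.06,0,0,-0.02,0],[0.06,0,0,-0.04,0],[0.06,0,0,-0.04,0],[0.06,0,0,-0.04,0],[0.06,0,0,-0.03,0]]]' 60
python3 -m handwheel '[[[0.0854,-0.009,-0.0374,0,0],[0.0854,-0.009,-0.0374,0,0],[0.0854,-0.009,-0.0374,0,0],[0.0854,-0.009,-0.0374,0,0],[0.0854,-0.009,-0.0374,0,0],[0.0854,0,0,0,7.07],[0.0854,0,0,0,7.07],[0.0854,0,0,0,7.07],[0.0854,0,0,0,0],[0.0854,0,0,0,0],[0.0854,0,0,0,0]]]'
python3 look.py jar1_mid 0.029 w6; python3 to.py .443 .008 .008
```

```text
time: 24.0
eef_pos: [0.6225, 0.081, 0.013]
tcp_rot: [0.651, 0.759, 0.001, 0.001]
contact_force: [-0.7, -0.4, -1.4]
opening: 0.366
finger_force: 61.0
t 24.0 tcp [0.6225 0.081  0.013 ] yaw_y 8.813176691071382 zaxis [ 0.0028 -0.0001 -1.    ] tool delta [-0.0001 -0.0018  0.001 ] F [-0.7334 -0.4287 -1.4478] 0.3663365780258165
time: 24.75
eef_pos: [0.6229, 0.0808, 0.1859]
tcp_rot: [0.651, 0.759, 0.001, 0.002]
contact_force: [1.0, 0.0, 0.5]
opening: 0.704
finger_force: 0.0
time: 25.67
eef_pos: [0.4439, 0.0078, 0.1818]
tcp_rot: [0.779, 0.628, 0.0, 0.0]
contact_force: [-1.0, 0.7, -1.1]
opening: 0.999
finger_force: 0.0
tcp [0.4439 0.0078 0.1818] yaw_y -12.260882808797735 tilt z [ 0.      0.0002 -1.    ] q [-0.2117 -0.1956  2.1699  0.      1.1671  0.0023]
pin 0.72 [326. 217.] [0.4424 0.009  0.029 ] tool [ 0.0008 -0.0018  0.1528]
mask 0.74 [293. 182.  62.  68.]
mask 0.43 [542. 213.  84.  79.]
t 25.8167 tcp [0.4439 0.0079 0.1817] yaw_y -12.329680486891814 zaxis [-0.0002  0.     -1.    ] tool delta [-0.     -0.0009  0.1737] F [-0.4096 -0.5648  0.3897] 0.9984444074365135
```

View pics/w6.png

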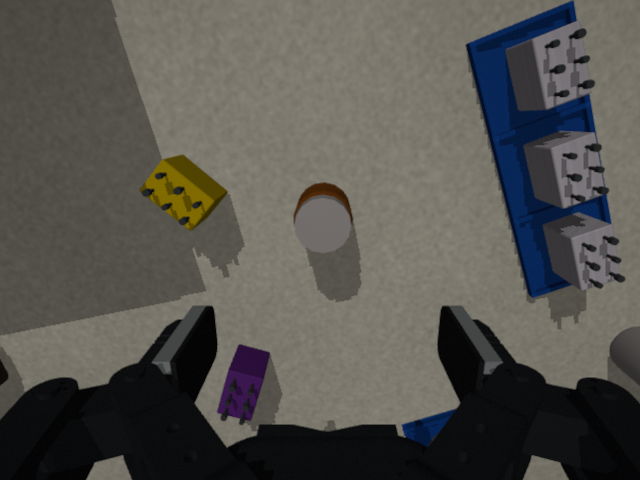

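Both stands sit inside their tray and the jar is at (323,217). I'll grip it and carry it to the jar tray.

```bash
python3 -m handwheel '[[[0.0854,0.0003,-0.0025,0.03,0],[0.0854,0,0,0.036,0],[0.0854,0,0,0.036,0],[0.0854,0,0,0.036,0],[0.0854,0,0,0.025,0],[0.0854,0,0,0.0115,0],[0.0854,0,0,0,0],[0.0854,0,0,0,0],[0.03,0,0,0,0],[0.03,0,0,0,0],[0.03,0,0,0,0],[0.03,0,0,0,0]]]' 50
python3 -m handwheel '[[[0.03,0,0,0,0],[0.03,0,0,0,0],[0.03,0,0,0,0],[0.03,0,0,-0.02,0],[0.03,0,0,-0.03,0],[0.03,0,0,-0.04,0],[0.03,0,0,-0.04,0],[0.03,0,0,0,0],[0.03,0,0,0,0]]]' 50
python3 -m handwheel '[[[0.03,0.0372,0.0025,0,0],[0.03,0.0372,0.0025,0,0],[0.03,0.0372,0.0025,0,0],[0.03,0.0372,0.0025,0,0],[0.03,0.0372,0.0025,0,0],[0.03,0.0372,0.0025,0,0],[0.03,0.0372,0.0025,0,0],[0.03,0.0372,0.0025,0,0],[0.03,0.0372,0.0025,0,0],[0.03,0.0372,0.0025,0,0],[0.03,0.0372,0.0025,0,0],[0.03,0,0,0,0]]]' 50
python3 -m handwheel '[[[0.03,0,0,0,0],[0.03,0,0,0,0],[0.03,0,0,0,0]]]'
python3 to.py .556 .403 .0105
```

```text
time: 26.82
eef_pos: [0.4424, 0.0085, 0.0089]
tcp_rot: [0.779, 0.627, 0.001, 0.001]
contact_force: [-1.2, 1.0, 4.2]
opening: 0.522
finger_force: 50.5
time: 27.57
eef_pos: [0.4436, 0.0082, 0.1407]
tcp_rot: [0.779, 0.627, 0.003, 0.003]
contact_force: [0.1, -0.4, -1.6]
opening: 0.524
finger_force: 51.7
time: 28.57
eef_pos: [0.5555, 0.4072, 0.1336]
tcp_rot: [0.778, 0.628, -0.001, -0.001]
contact_force: [-0.2, -1.1, -1.2]
opening: 0.521
finger_force: 51.6
time: 28.82
eef_pos: [0.5553, 0.401, 0.1355]
tcp_rot: [0.78, 0.626, -0.002, -0.0]
contact_force: [-0.5, -0.9, -1.2]
opening: 0.519
finger_force: 51.6
t 28.8167 tcp [0.5553 0.401  0.1355] yaw_y -12.45535070554382 zaxis [-0.0027 -0.0017 -1.    ] tool delta [0.0024 0.0005 0.125 ] F [-0.5228 -0.9074 -1.1539] 0.5192687670409679
```

```bash
python3 -m handwheel '[[[0.03,0.001,0,0.03,0],[0.03,0,0,0.04,0],[0.03,0,0,0.03,0],[0.03,0,0,0.015,0],[0.03,0,0,0.007,0],[0.03,0,0,0.0027,0],[0.03,0,0,0.0017,0],[0.03,0,0,0,0],[0.03,0,0,0,0],[0.03,0,0,0,0]]]' 50
python3 to.py .556 .403 .0105
python3 -m handwheel '[[[0.06,0,0,0,0],[0.0854,0,0,0,0],[0.0854,0,0,0,0],[0.0854,0,0,0,0],[0.0854,0,0,0,0],[0.0854,0,0,-0.02,0],[0.0854,0,0,-0.04,0],[0.0854,0,0,-0.04,0],[0.0854,0,0,-0.04,0],[0.0854,0,0,-0.04,0],[0.0854,0,0,0,0],[0.0854,0,0,0,0]]]'
python3 -m handwheel '[[[0.0854,0.035,0,-0.005,0],[0.0854,0.035,0,-0.005,0],[0.0854,0.035,0,-0.005,0],[0.0854,0.035,0,-0.005,0],[0.0854,0.035,0,-0.005,0],[0.0854,0,0,0,0],[0.0854,0,0,0,0],[0.0854,0,0,0,0],[0.0854,0,0,0,0]]]'
python3 - <<'E'
from h import *
t=viewer.read_camera("top"); s=viewer.read_camera("side")
cv2.imwrite("pics/top3.png",cv2.resize(t[130:380,90:560],None,fx=1.7,fy=1.7)); cv2.imwrite("pics/side3.png",s)
E
```

```text
time: 29.65
eef_pos: [0.5574, 0.4038, 0.0123]
tcp_rot: [0.779, 0.626, 0.001, 0.0]
contact_force: [-0.4, 0.3, -2.0]
opening: 0.525
finger_force: 51.6
t 29.65 tcp [0.5574 0.4038 0.0123] yaw_y -12.415505590290424 zaxis [ 0.0024  0.0012 -1.    ] tool delta [-0.001  -0.0012  0.0018] F [-0.3597  0.2896 -1.9649] 0.5248301368767185
time: 30.65
eef_pos: [0.5584, 0.4044, 0.196]
tcp_rot: [0.779, 0.627, 0.004, 0.001]
contact_force: [-0.4, -0.7, -0.7]
opening: 0.999
finger_force: 0.0
time: 31.4
eef_pos: [0.5938, 0.5728, 0.2144]
tcp_rot: [0.78, 0.626, -0.001, 0.0]
contact_force: [-0.0, 0.7, -0.2]
opening: 0.997
finger_force: 0.0
```

View pics/top3.png

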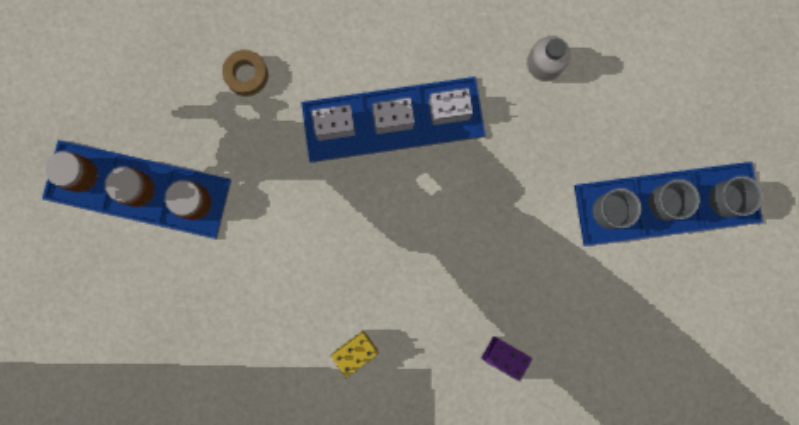

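View pics/side3.png

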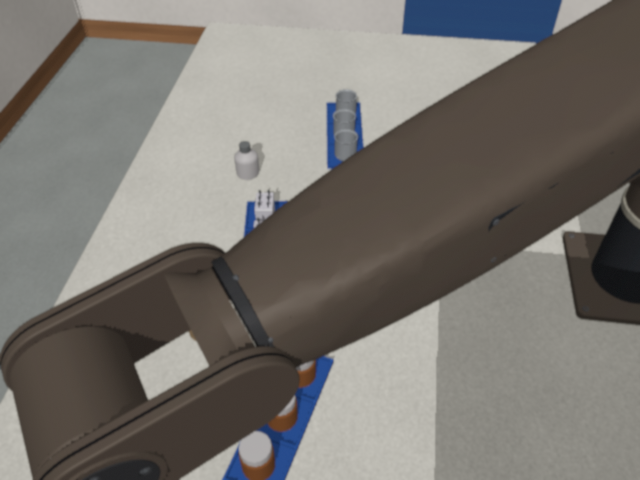

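The crop shows all nine bays filled. The jar stands upright at (72,170), the stands at (333,121) and (452,104), and the cups at (675,201) and (736,197). The bystanders and decoys are untouched and the gripper is clear.

```bash
python3 -c "
from plant import sign_off
print(sign_off())"
```

```text
the job is handed in; nothing more can be done
None
```

I handed the job in at about 31 s of the 128 s allowed: both cups, both bur stands and the jar are each in their own tray bay, upright in the last pictures and released, with the bottle, tape roll and look-alikes not moved.

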